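# Wind the clockwork timer and snap its deep cover on

### The arm

A 7-joint arm with a two-finger parallel gripper is mounted at the origin on the work surface. World frame = base frame: x ahead of the robot, y to its left, z up, the work surface at z = 0. Lengths are in mm, angles in rad, forces in N, time in s.
With the tool pointing down it reaches from about 400 to 900 mm from the base axis. Payload 5.5 kg.
Tool frame: the origin (TCP) lies midway between the tips of the shut fingers; the grasp point (between the pads) lies robot.hold_point_z behind it (robot.hold_point_z is the distance from the TCP to the grasp point, in mm); z points along the fingers, y is the line along which they close (so a half turn about z gives the same grasp; the last joint's range is limited). The gripper opens to 85 mm and grips with 20 to 120 N. Pads are 22 mm wide; open, the fingers measure 114 mm over their backs; the gripper's body (76 mm by 85 mm) begins 54 mm behind the grasp point. The pads swing forward as they close: fully open they stand 13 mm farther back than shut.
Start: joints at [1.499, 0.501, -0.427, 1.55, 0.221, 1.138, -0.21], TCP at [213.61, -613.898, 231.31] pointing down, gripper open.
Joint ranges: [-2.88, 2.88], [-0.31, 2.03], [-1.54, 1.56], [0.2, 2.42], [-1.41, 4.55], [0.19, 2.02], [-2.57, 2.57]. Speed limits (rad/s): [2.57, 2.57, 3.14, 3.14, 3.14, 3.14, 3.14].

### API

Orientations are given as a rotation vector (axis times angle).
In Python, from station import robot gives the robot as it stands.
- The arm moves only by the shell command python3 -m handwheel 'ROWS' [FORCE]. ROWS is JSON, a list that holds one entry, the list of rows, each a list of 7 numbers: the turn, a rotation vector about the tool's x, y, z scaled (see below), then the shift along the tool's x, y, z scaled (see below), then the opening, from -1 (shut) to 1 (fully open). A call has 1 to 10 rows; each row is the pose to reach, as a shift and turn from the pose commanded when the call began, along the tool's axes at that moment; what a row does not reach only later rows make up. The controller multiplies each number of a shift by 0.08 m and each number of a turn by 45 degrees. A row lasts 1/8 s, in which the tool goes at most 62.5 mm and 10.7 degrees, less where a joint would pass 70% of its speed; a pose out of reach is approached as far as the arm can. A call with a number of a shift or a turn outside -1 to 1 is refused whole. A call with a gripper value outside its range is refused whole. The fingers move at their own pace and stop on an object; FORCE is the grip in N (left out, the last holds). Time passes only in rows, so rows that repeat a pose let the fingers close. It gives the time, the measured TCP pose, the force, the opening and the grip force at its end, in the units of the state.
- robot.get_state(): the state, without advancing time (a new reading comes with each control period).
- robot.get_image(name): name is "scene" or "top" or "wrist"; returns (picture, depth): 400x640x3 uint8, red, green, blue; 400x640 float32, mm along the optical axis (not along the pixel's ray), 0 where there is no reading.
- robot.camera_model(name): a dict with "vfov" (degrees; the focal length in pixels is half the picture's height over the tangent of half this angle, whatever the lens; pixels are square), "cx", "cy" (the principal point, pixels), "extrinsics" (4x4, takes a point from world to camera coordinates). Camera axes: x right, y down, z forward; pixel columns grow to the right and rows downward; lengths in mm; the calibration is good to about 2 mm. A picture is of the moment at which its call begins: read the wrist's pose just before it. camera_model takes no time and is no camera call; for the wrist camera it gives the pose at the moment of the call.
- robot.hand_in(): hands the job in; it is judged then, once.
Trained networks look in the newest picture that a camera, given by its name, has taken for a name from the list of things; names that differ only in an ending like _2 or _b are one class to them, and where a whole thing is asked for, a point or a joint stands for the part that bears it (a point fixed in the world has none). Each returns a list of dicts, best first, with "score" (0 to 1); they miss things now and then, are a little off and sometimes report something else, mostly with a low value. They report only what shows in the picture. A call takes as long as a camera call.
- robot.find_in(target, camera): "location" ([column, row] in pixels, amid what is visible of it).
- robot.trace(target, camera): "mask" (400x640 bool, what is visible of it) and "location" ([column, row] in pixels, amid what is visible of it).
- robot.landmark_of(target, camera): "location" ([column, row] in pixels: a listed point, or the origin of a listed thing).
The state is a dict: "time": time; "joints": joint angles; "joint_vel": joint speeds; "tau": joint torques, N m; "ee_pos": TCP position; "tool_rot": TCP orientation; "contact_force": force on the tool from outside, world axes, zero at the start; "wrist_torque": the same for the moment, N m; "width": finger opening in mm; "gripper_force": force on a finger pad.
Only numpy, scipy, OpenCV 4.12 (cv2) and the standard library are available. Lean on these libraries where they do the work, as an engineer would, in place of code of your own. Each camera call takes 0.05 s, during which the arm holds its last target. There are 200 camera calls.

### The job

Wind the clockwork timer's key clockwise (seen from above) to its stop, re-gripping between partial turns. Then take the deep white cover, the one tall enough to clear the key, set it over the key between the two clip arms and press it straight down until both clips snap over its lips and it sits fully home; keep pressing down firmly on the cover and finish like that, still pressing, without letting go. Leave everything else where it is.

Things in the scene. Friction and masses are not known exactly. Their poses are not given: they have to be found in the camera images.
- timer: clockwork timer: grey base block 122 (x) x 100 (y) x 20 mm, fixed on the bench, place and yaw vary. Origin: centre of underside, z up. Key in its middle, a clip arm at each x end (out to 66 mm from the centre, 57 mm above the bench). Four pins (dia. 8, 20 tall, tapered) on its top at x +-41.5, y +-24 mm fit inside the cover's corners, play 2.5 mm in x, 3 mm in y
- seat (a point): centre of the base's top face, 20 mm above the bench, axes as the timer's. The cover is home when its origin is at this point and its x axis lies along this x axis, either way round
- key (a joint): turn of the winding key, rad: grows clockwise seen from above, 3.2 at its stop (fully wound), starts at 0.6 to 1.2. It resists with 0.12 to 0.22 N m and stays where it is let go. Up to 38 mm from the axis nothing is in the fingers' way, down to 24 mm above the bench
- key_grip (a point): grip point of the winding key, a flat upright brass wing 36 mm long (this point's x), 8 mm thick (y), underside 32 and top 58 mm above the bench. The point is on the turning axis (vertical, through the timer's centre), 46 mm above the bench; it turns with the key: its yaw is the timer's yaw minus the key's joint value
- cover: deep white cover, 80 to 170 g, lying open side down: outside 102 (x) x 68 (y) mm, walls 3, 46 deep inside, flat top at 50 mm; on it a grip ridge 50 long (x), 14 thick (y), from 50 to 74 mm. A rounded lip juts from each x end to 57 mm from the centre, 36 mm wide, 18 mm above the lower edge. Origin: centre of the lower edge plane
- cover_grip (a point): grip point in the ridge of the deep cover, 70 mm above its lower edge, x along the ridge
- clip_a (a joint): sprung clip arm at the timer's +x end, rad: 0 at rest, grows as the lip pushes it outward (to about 0.12), back to 0 once snapped over the lip. Lips meet clips about 15 mm above home; the push rises to 10 to 25 N and drops suddenly about 6 mm above home
- clip_b (a joint): the same at the timer's -x end
- low_cover: the shallow cover: same white plastic, footprint, lips and ridge as the deep cover but only 24 mm deep inside (52 mm tall over the ridge, its ridge from 28 to 52 mm); too shallow to go over the key. It and the deep cover may lie in either place. Not used
- reel: steel solder reel standing on end, diameter 60, 46 tall; not used
- driver: screwdriver about 200 long, lying; not used
- tray: open steel tray 80 x 100 x 28; not used
- jar: small amber jar, diameter 40, 55 tall; not used
- meter: black hand meter 90 x 180 x 36 lying on its back; not used
- mug: white mug, diameter 76, 90 tall; not used

How it is judged:
By the outcome, as a careful person would: the job done as asked, in the order asked, and still so for the second after the job is handed in, while the arm keeps its last pose, push and grip.
It also fails if it takes over 61 s, if anything falls off the work surface, if the arm or the gripper's body presses on something with over 40 N, if the wrist force passes 120 N, or if a joint passes its speed limit or range.

## Working session

There is one attempt and no reset: what is moved stays moved. The work goes in short steps, Python scripts to look and compute and a shell command to move; the robot and the scene stay as the last step left them, time stands still between calls to the robot, and variables do not carry over. Pictures are saved under pics/ and viewed, at most 10 in all, crops included, and the job is handed in when it is done.

```bash
ls; mkdir -p pics; cat > h.py <<'E'
from station import robot
import numpy as np, cv2
from scipy.spatial.transform import Rotation as R
def cam(n):
    m=robot.camera_model(n); f=200/np.tan(np.radians(m["vfov"])/2); return m,f,np.array(m["extrinsics"])
def px2w(n,uv,depth=None,z=None):
    m,f,E=cam(n); uv=np.atleast_2d(uv).astype(float)
    d=np.c_[(uv[:,0]-m["cx"])/f,(uv[:,1]-m["cy"])/f,np.ones(len(uv))]
    Rm=E[:3,:3];t=E[:3,3]
    c=-Rm.T@t; dw=d@Rm
    s=(z-c[2])/dw[:,2] if z is not None else depth
    return c+dw*np.asarray(s)[:,None]
def shift(target,yawx=None):
    "rows for a target TCP: current pose measured"
    s=robot.get_state(); r=R.from_rotvec(s["tool_rot"])
    return r.inv().apply(np.array(target)-s["ee_pos"])/80
E
python3 - <<'E'
from h import *
s=robot.get_state();print({k:np.round(v,3) for k,v in s.items()},robot.hold_point_z)
print(R.from_rotvec(s["tool_rot"]).as_matrix().round(3))
ims=[]
for n in ("scene","top","wrist"):
    p,d=robot.get_image(n); cv2.imwrite(f"pics/{n}0.png",p[:,:,::-1]); np.save(f"{n}.npy",d)
    m=robot.camera_model(n); print(n,m["vfov"],np.round(m["extrinsics"],2).tolist())
    for t in ("timer","key_grip","cover_grip","seat","cover","low_cover"):
        L=robot.landmark_of(t,n)
        for q in L[:3]:
            u=q["location"]; z={"timer":0,"key_grip":46,"cover_grip":70,"seat":20}.get(t,0)
            print(t,round(q["score"],2),np.round(u),px2w(n,u,z=z).round(0))
E
```

```text
pics
{'time': np.float64(0.0), 'joints': array([ 1.499,  0.502, -0.427,  1.551,  0.221,  1.138, -0.21 ]), 'joint_vel': array([-0.   , -0.001, -0.   , -0.   , -0.   , -0.001,  0.   ]), 'tau': array([ 0.0000e+00, -5.6953e+01, -5.8170e+00, -2.8094e+01,  1.0000e-02,
        1.2000e-02, -0.0000e+00]), 'ee_pos': array([ 213.303, -613.292,  230.267]), 'tool_rot': array([-3.096, -0.523,  0.   ]), 'contact_force': array([0.279, 0.046, 0.849]), 'wrist_torque': array([-0.047, -0.014, -0.024]), 'gripper_force': np.float64(0.0), 'width': np.float64(85.676)} 18.700000000000003
[[ 0.944  0.329 -0.001]
 [ 0.329 -0.944  0.002]
 [ 0.    -0.002 -1.   ]]
scene 47.811864087876415 [[0.18, 0.98, 0.02, -66.26], [0.62, -0.1, -0.78, -312.26], [-0.76, 0.15, -0.63, 1682.15], [0.0, 0.0, 0.0, 1.0]]
timer 0.64 [289. 208.] [[ 532. -113.    0.]]
timer 0.26 [190. 262.] [[ 694. -377.    0.]]
key_grip 0.65 [291. 198.] [[ 544. -108.   46.]]
key_grip 0.21 [371. 172.] [[465. 139.  46.]]
cover_grip 0.57 [370. 173.] [[498. 124.  70.]]
cover_grip 0.4 [192. 261.] [[ 761. -357.   70.]]
seat 0.89 [289. 203.] [[ 533. -113.   20.
[... 205 characters left out ...]
 [[-0.04, -1.0, 0.0, -22.72], [-0.98, 0.04, -0.21, 596.61], [0.21, -0.01, -0.98, 1079.99], [0.0, 0.0, 0.0, 1.0]]
timer 0.96 [350. 231.] [[ 534. -113.    0.]]
timer 0.73 [247. 254.] [[490. 143.   0.]]
key_grip 0.59 [352. 227.] [[ 537. -113.   46.]]
key_grip 0.43 [350. 229.] [[ 532. -109.   46.]]
cover_grip 0.8 [246. 244.] [[504. 136.  70.]]
seat 0.89 [351. 231.] [[ 531. -113.   20.]]
cover 0.71 [250. 253.] [[491. 137.   0.]]
cover 0.46 [350. 230.] [[ 538. -113.    0.]]
low_cover 0.95 [160. 225.] [[570. 358.   0.]]
low_cover 0.73 [212. 154.] [[751. 229.   0.]]
wrist 63.55739918339343 [[0.33, -0.94, -0.0, -650.31], [-0.9, -0.31, 0.31, -40.21], [-0.29, -0.1, -0.95, 381.19], [0.0, 0.0, 0.0, 1.0]]
```

View pics/top0.png

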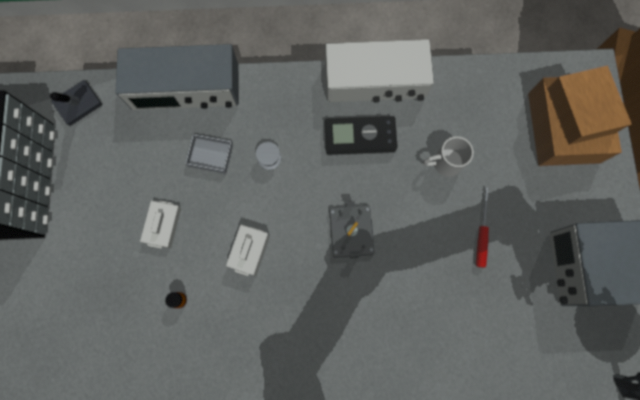

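View pics/scene0.png

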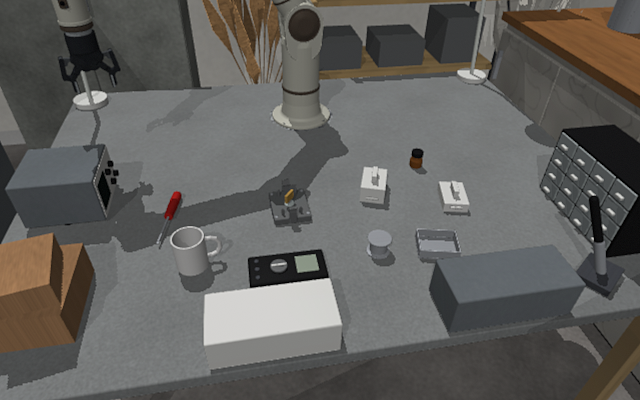

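The top view shows the timer at (351,231), the deep cover at (247,250) with the taller ridge, and the low cover at (160,224). The scene view agrees.

```bash
python3 - <<'E'
from h import *
s=robot.get_state(); r=R.from_rotvec(s["tool_rot"])
m,f,E=cam("wrist"); c=-E[:3,:3].T@E[:3,3]
print("cam in tool",r.inv().apply(c-s["ee_pos"]).round(1),"axis",r.inv().apply(E[2,:3]).round(3))
d=np.load("top.npy")
for t,z in (("timer",20),("cover",50),("low_cover",28)):
    for q in robot.trace(t,"top")[:2]:
        k=q["mask"]; v,u=np.nonzero(k&(d>0)); P=px2w("top",np.c_[u,v],depth=d[v,u])
        Q=P[abs(P[:,2]-z)<6]
        if len(Q)<20: print(t,q["score"],len(Q));continue
        print(t,round(q["score"],2),q["location"],len(Q),P[:,2].max().round(0),cv2.minAreaRect(Q[:,:2].astype(np.float32)))
E
python3 -m handwheel '[[[0,0,0,0.5,-0.4,0,1],[0,0,0,0.98,-0.77,0,1]]]'
python3 -m handwheel '[[[0,0,0,0.5,-0.4,0,1],[0,0,0,0.98,-0.77,0,1]]]'
python3 -m handwheel '[[[0,0,0,0.5,-0.4,0,1],[0,0,0,0.98,-0.77,0,1]]]'
python3 -m handwheel '[[[0,0,0,0.5,-0.4,0,1],[0,0,0,0.98,-0.77,0,1]]]'
```

```text
cam in tool [  77.9    0.4 -143.8] axis [-0.306 -0.     0.952]
timer 0.7 [351.1, 231.9] 1828 64.0 ((532.8907470703125, -115.12421417236328), (131.79571533203125, 101.4290542602539), 1.5827926397323608)
cover 0.82 [245.8, 254.1] 1096 79.0 ((494.59503173828125, 136.529296875), (69.2031021118164, 102.25049591064453), 69.51900482177734)
cover 0.45 11
low_cover 0.88 [159.7, 225.9] 1050 58.0 ((569.240966796875, 351.23968505859375), (70.45872497558594, 112.90526580810547), 77.03905487060547)
time: 1.45
ee_pos: [267.8, -529.1, 231.2]
tool_rot: [-3.098, -0.521, -0.001]
contact_force: [1.3, -0.3, 0.6]
width: 85.8
gripper_force: 0.0
time: 1.7
ee_pos: [322.2, -444.5, 231.5]
tool_rot: [3.097, 0.524, 0.0]
contact_force: [0.1, -0.7, 0.4]
width: 85.2
gripper_force: 0.0
time: 1.95
ee_pos: [375.9, -360.6, 231.6]
tool_rot: [3.097, 0.524, 0.001]
contact_force: [0.5, 0.5, -0.3]
width: 85.3
gripper_force: 0.0
time: 2.2
ee_pos: [429.7, -276.6, 231.7]
tool_rot: [3.097, 0.524, 0.001]
contact_force: [0.0, -0.1, 0.3]
width: 85.6
gripper_force: 0.0
```

```bash

python3 -m handwheel '[[[0,0,0,0.5,-0.4,0,1],[0,0,0,0.94,-0.75,0,1]]]' >/dev/null
python3 -m handwheel '[[[0,0,0,0.5,-0.4,0,1],[0,0,0,0.94,-0.75,0,1],[0,0,0,0.94,-0.75,0,1]]]'
python3 - <<'E'
from h import *
s=robot.get_state();n="wrist"
p,d=robot.get_image(n); cv2.imwrite("pics/w1.png",p[:,:,::-1])
for t,z in (("timer",0),("key_grip",46),("seat",20)):
    for q in robot.landmark_of(t,n)[:2]: print(t,round(q["score"],2),np.round(q["location"]),px2w(n,q["location"],z=z).round(1))
v,u=np.nonzero(d>0); P=px2w(n,np.c_[u,v],depth=d[v,u])
near=np.hypot(P[:,0]-533,P[:,1]+115)<120
A=P[near&(abs(P[:,2]-20)<4)]; print("base",len(A),cv2.minAreaRect(A[:,:2].astype(np.float32)),np.median(A[:,2]))
K=P[(np.hypot(P[:,0]-533,P[:,1]+115)<24)&(P[:,2]>50)]
print("key",len(K),K[:,2].max(),np.median(K[:,2]),cv2.minAreaRect(K[:,:2].astype(np.float32)))
C=P[near&(P[:,2]>48)&(np.hypot(P[:,0]-533,P[:,1]+115)>45)]
for sg in (1,-1):
    c=C[(C[:,0]-533)*sg>0]; print("clip",len(c),cv2.minAreaRect(c[:,:2].astype(np.float32)) if len(c) else 0)
E
```

```text
time: 2.82
ee_pos: [533.3, -110.5, 231.9]
tool_rot: [-3.094, -0.535, -0.004]
contact_force: [-0.5, -0.8, 0.2]
width: 85.2
gripper_force: 0.0
timer 0.76 [318. 169.] [[ 523.9 -115.6    0. ]]
key_grip 0.97 [323. 174.] [[ 530.1 -120.3   46. ]]
seat 0.9 [322. 169.] [[ 529.4 -120.1   20. ]]
base 8370 ((530.7169799804688, -120.99543762207031), (128.4547119140625, 100.51006317138672), 1.1168397665023804) 20.352709128182966
key 6523 325.944778901332 313.1074309879957 ((538.745849609375, -114.63029479980469), (33.96017837524414, 39.87071990966797), 43.24333572387695)
clip 11384 ((571.2720947265625, -150.38543701171875), (90.46344757080078, 38.77288055419922), 46.281803131103516)
clip 10239 ((491.24407958984375, -87.60704040527344), (102.71380615234375, 33.51816940307617), 49.883453369140625)
```

View pics/w1.png

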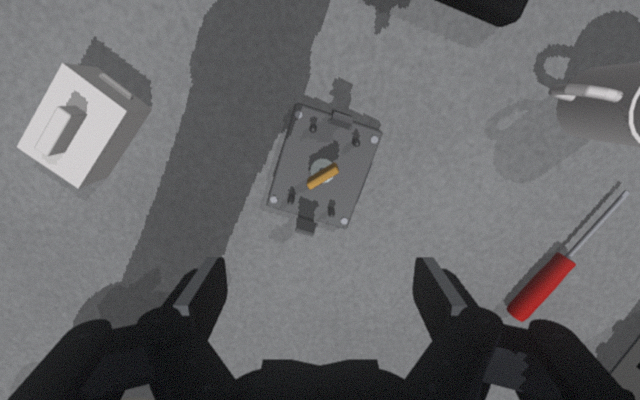

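The wrist view shows the timer at (325,165) with its brass wing at (323,177). The fingers are at the left and right edges, and the deep cover is at (80,130). I'll refine now that the arm has settled.

```bash
cat > look.py <<'E'
from h import *
def look(c=(531,-118)):
    n="wrist"; s=robot.get_state(); p,d=robot.get_image(n)
    v,u=np.nonzero(d>0); P=px2w(n,np.c_[u,v],depth=d[v,u]); rgb=p[v,u].astype(int)
    rr=np.hypot(P[:,0]-c[0],P[:,1]-c[1])
    print("ee",s["ee_pos"].round(1),"yaw tool x",np.degrees(np.arctan2(*R.from_rotvec(s["tool_rot"]).as_matrix()[[1,0],0])).round(2))
    A=P[(rr<90)&(abs(P[:,2]-20)<3)].astype(np.float32)
    if len(A)>50: print("base",len(A),cv2.minAreaRect(A[:,:2]))
    k=(rr<28)&(rgb[:,0]-rgb[:,2]>40)
    T=P[k&(P[:,2]>53)&(P[:,2]<64)].astype(np.float32)
    if len(T)>20:
        e,V=np.linalg.eigh(np.cov(T[:,:2].T)); print("key top",len(T),T[:,2].mean(),cv2.minAreaRect(T[:,:2]),T[:,:2].mean(0),"yaw",np.degrees(np.arctan2(V[1,1],V[0,1])))
    C=P[(rr<75)&(rr>48)&(P[:,2]>45)&(P[:,2]<65)]
    for sg in (1,-1):
        q=C[(C[:,0]-c[0])*sg>0]
        if len(q)>5: print("clip",sg,len(q),q.mean(0).round(1))
    for t,z in (("key_grip",46),("seat",20)):
        for q in robot.landmark_of(t,n)[:1]: print(t,round(q["score"],2),px2w(n,q["location"],z=z).round(1))
    return p,d,P,rgb
E
python3 -c "
from look import *
look()"
```

```text
ee [ 530.8 -116.9  231.1] yaw tool x 19.08Traceback (most recent call last):
  File "<string>", line 3, in <module>
    look()
    ~~~~^^
  File "look.py", line 8, in look
    if len(A)>50: print("base",len(A),cv2.minAreaRect(A[:,:2]))
                                      ~~~~~~~~~~~~~~~^^^^^^^^^
cv2.error: OpenCV(4.12.0) /io/opencv/modules/imgproc/src/convhull.cpp:143: error: (-215:Assertion failed) total >= 0 && (depth == CV_32F || depth == CV_32S) in function 'convexHull'
```

```bash
sed -i 's/A\[:,:2\])/A[:,:2].copy())/; s/minAreaRect(T\[:,:2\])/minAreaRect(T[:,:2].copy())/' look.py
python3 -c "
from look import *
look()
for i in range(3): print(robot.get_state()['ee_pos'].round(1))"
```

```text
ee [ 530.8 -117.   231.2] yaw tool x 19.04
base 8373 ((533.994384765625, -114.07760620117188), (128.28504943847656, 100.79732513427734), 1.6601616144180298)
key top 272 58.73993 ((532.3867797851562, -113.83953857421875), (8.225069046020508, 35.64219284057617), 51.422340393066406) [ 532.78986 -113.8172 ] yaw 141.52291149197322
clip 1 304 [ 591.8 -111.9   55.1]
clip -1 293 [ 474.2 -115.3   54. ]
key_grip 0.55 [[ 531.  -113.9   46. ]]
seat 0.63 [[ 531.8 -116.2   20. ]]
[ 531.  -116.6  231.3]
[ 531.  -116.6  231.3]
[ 531.  -116.6  231.3]
```

```bash

python3 -m handwheel '[[[0,0,0.22,0,0,0.25,0],[0,0,0.43,0,0,0.5,0],[0,0,0.64,0,0,0.75,0]]]' 80 >/dev/null
python3 -m handwheel '[[[0,0,0.22,0,0,0.25,0],[0,0,0.43,0,0,0.5,0],[0,0,0.64,0,0,0.75,0],[0,0,0.64,0,0,0.75,0],[0,0,0.64,0,0,0.75,0],[0,0,0.64,0,0,0.75,0]]]'
python3 - <<'E'
from look import *
p,*_=look((533.3,-114)); cv2.imwrite("pics/w2.png",p[:,:,::-1])
print(robot.get_state()["joints"].round(2), shift((533.3,-114,65)))
E
```

```text
time: 4.35
ee_pos: [532.2, -115.7, 112.3]
tool_rot: [-2.967, 1.031, -0.003]
contact_force: [-0.3, -0.1, -0.3]
width: 42.6
gripper_force: 0.0
ee [ 532.2 -115.7  112.3] yaw tool x -38.34
base 16819 ((533.4917602539062, -114.35914611816406), (128.01123046875, 99.38435363769531), 1.648019790649414)
key top 609 58.66712 ((532.064697265625, -114.5794906616211), (7.401452541351318, 36.043296813964844), 51.20237350463867) [ 532.92834 -115.13285] yaw 141.3255162786092
clip 1 750 [ 591.5 -113.6   54.9]
clip -1 150 [ 476.  -108.2   51.5]
key_grip 0.69 [[ 531.7 -113.4   46. ]]
seat 0.74 [[ 533.7 -114.3   20. ]]
[ 0.5   0.47 -0.42  1.92  0.26  0.81 -2.3 ] [ 0.00127449 -0.0268232   0.58692559]
```

View pics/w2.png

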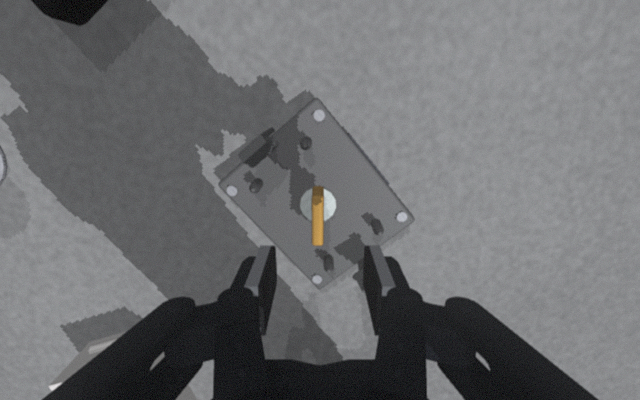

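Gripper is aligned with the wing at (318,215), but joint 7 is near its lower limit. I'll turn a half turn the other way before gripping.

```bash

for i in 1 2 3; do python3 -m handwheel '[[[0,0,-0.22,0,0,0,0],[0,0,-0.44,0,0,0,0],[0,0,-0.66,0,0,0,0],[0,0,-0.88,0,0,0,0],[0,0,-1,0,0,0,0]]]' >/dev/null; done
python3 -m handwheel '[[[0,0,-0.22,0,0,0,0],[0,0,-0.44,0,0,0,0],[0,0,-0.66,0,0,0,0],[0,0,-0.88,0,0,0,0],[0,0,-1,0,0,0,0],[0,0,-1,0,0,0,0],[0,0,-1,0,0,0,0]]]'
python3 - <<'E'
from look import *
look((533.3,-114))
print(robot.get_state()["joints"].round(2), shift((533.3,-114.3,29)))
E
```

```text
time: 7.25
ee_pos: [531.5, -115.6, 111.4]
tool_rot: [1.036, 2.965, -0.0]
contact_force: [-0.1, -0.3, 0.1]
width: 43.0
gripper_force: 0.0
ee [ 531.5 -115.6  111.4] yaw tool x 141.47
base 16970 ((531.6359252929688, -113.84002685546875), (131.48294067382812, 99.62226867675781), 1.7429349422454834)
key top 562 58.829197 ((531.2626953125, -113.64764404296875), (7.319796562194824, 35.56735610961914), 51.26857376098633) [ 530.58765 -112.94043] yaw 140.9100345287363
clip 1 37 [ 586.  -121.8   48.3]
clip -1 752 [ 472.1 -114.6   55. ]
key_grip 0.66 [[ 533.4 -114.7   46. ]]
seat 0.87 [[ 530.7 -115.9   20. ]]
[ 0.99  0.74 -1.12  1.9   0.79  1.03  0.42] [-0.00833723  0.02598985  1.03035997]
```

```bash

python3 -m handwheel '[[[0,0,0,0,0.02,0.5,0],[0,0,0,0.01,0.02,0.9,0],[0,0,0,0.01,0.02,1,0],[0,0,0,0.01,0.02,1,0]]]'
python3 -m handwheel '[[[0,0,0,0,0,0.03,0],[0,0,0,0,0,0.03,-1],[0,0,0,0,0,0.03,-1],[0,0,0,0,0,0.03,-1],[0,0,0,0,0,0.03,-1],[0,0,0,0,0,0.03,-1]]]' 80
python3 -c "
from h import *
s=robot.get_state();print(R.from_rotvec(s['tool_rot']).as_matrix()[:,0].round(3),s['wrist_torque'].round(2))"
```

```text
time: 7.9
ee_pos: [532.0, -113.3, 31.6]
tool_rot: [-1.033, -2.967, -0.0]
contact_force: [0.4, -0.8, 0.1]
width: 42.5
gripper_force: 0.0
time: 8.65
ee_pos: [532.4, -113.7, 29.7]
tool_rot: [1.033, 2.966, -0.0]
contact_force: [-1.0, 0.1, 5.6]
width: 6.6
gripper_force: 78.5
[-0.783  0.621 -0.001] [-0.06  0.25 -0.08]
```

```bash

python3 -m handwheel '[[[0,0,0.15,0,0,0,-1],[0,0,0.3,0,0,0,-1],[0,0,0.45,0,0,0,-1],[0,0,0.6,0,0,0,-1],[0,0,0.75,0,0,0,-1],[0,0,0.9,0,0,0,-1]]]'
python3 -m handwheel '[[[0,0,0.15,0,0,0,-1],[0,0,0.3,0,0,0,-1],[0,0,0.45,0,0,0,-1],[0,0,0.6,0,0,0,-1],[0,0,0.75,0,0,0,-1],[0,0,0.75,0,0,0,-1],[0,0,0.75,0,0,0,-1]]]'
python3 -c "
from h import *
s=robot.get_state();print(s['joints'].round(2),np.degrees(np.arctan2(*R.from_rotvec(s['tool_rot']).as_matrix()[[1,0],0])),s['wrist_torque'].round(2))"
```

```text
time: 9.4
ee_pos: [532.3, -113.8, 29.7]
tool_rot: [2.0, 2.421, -0.0]
contact_force: [-1.9, 0.8, 5.2]
width: 6.9
gripper_force: 78.6
time: 10.28
ee_pos: [532.2, -113.7, 29.7]
tool_rot: [2.612, 1.743, 0.0]
contact_force: [-1.6, -0.9, 7.2]
width: 6.7
gripper_force: 78.9
[ 0.74  0.7  -0.74  1.94  0.68  0.77 -0.8 ] 67.43617348771893 [-0.05  0.34 -0.05]
```

```bash

python3 -m handwheel '[[[0,0,0,0,0,0,0],[0,0,0,0,0,0,0],[0,0,0,0,0,0,0],[0,0,0,0,0,-0.4,0],[0,0,0,0,0,-0.8,0],[0,0,0,0,0,-1,0],[0,0,0,0,0,-1,0],[0,0,0,0,0,-1,0]]]'
python3 -c "
from look import *
look((532.3,-113.8))"
```

```text
time: 11.28
ee_pos: [531.0, -113.8, 107.9]
tool_rot: [-2.614, -1.741, 0.002]
contact_force: [0.0, -0.0, -0.5]
width: 42.6
gripper_force: 0.0
ee [ 531.  -113.8  107.9] yaw tool x 67.32
base 17619 ((531.8893432617188, -113.55209350585938), (130.64988708496094, 100.03594207763672), 1.5354948043823242)
key top 618 58.607613 ((532.0255737304688, -113.61349487304688), (36.0759391784668, 7.2097601890563965), 67.13150024414062) [ 532.40894  -112.353165] yaw 67.228558090371
clip 1 806 [ 590.7 -110.6   54.3]
clip -1 637 [ 473.4 -112.2   53.4]
key_grip 0.59 [[ 531.  -113.7   46. ]]
seat 0.81 [[ 532.1 -112.7   20. ]]
```

```bash

python3 -m handwheel '[[[0,0,0,0,0.01,0.5,0],[0,0,0,0,0.01,0.9,0],[0,0,0,0,0.01,0.98,0],[0,0,0,0,0.01,0.98,-1],[0,0,0,0,0.01,0.98,-1],[0,0,0,0,0.01,0.98,-1],[0,0,0,0,0.01,0.98,-1],[0,0,0,0,0.01,0.98,-1]]]' 80
python3 -m handwheel '[[[0,0,0.15,0,0,0,-1],[0,0,0.3,0,0,0,-1],[0,0,0.45,0,0,0,-1],[0,0,0.6,0,0,0,-1],[0,0,0.75,0,0,0,-1],[0,0,0.9,0,0,0,-1]]]'
python3 -m handwheel '[[[0,0,0.15,0,0,0,-1],[0,0,0.3,0,0,0,-1],[0,0,0.45,0,0,0,-1],[0,0,0.58,0,0,0,-1],[0,0,0.64,0,0,0,-1],[0,0,0.7,0,0,0,-1],[0,0,0.7,0,0,0,-1]]]'
python3 -c "
from h import *
s=robot.get_state();print(s['joints'].round(2),np.degrees(np.arctan2(*R.from_rotvec(s['tool_rot']).as_matrix()[[1,0],0])),s['wrist_torque'].round(2))"
```

```text
time: 12.42
ee_pos: [532.5, -113.4, 31.8]
tool_rot: [2.614, 1.742, 0.0]
contact_force: [-4.1, 2.2, 7.8]
width: 6.8
gripper_force: 79.4
time: 13.18
ee_pos: [532.6, -113.5, 31.7]
tool_rot: [3.056, 0.725, 0.0]
contact_force: [-3.5, 1.7, 4.8]
width: 6.6
gripper_force: 79.3
time: 14.05
ee_pos: [532.6, -113.7, 31.8]
tool_rot: [3.138, -0.121, 0.001]
contact_force: [-3.7, -0.1, 6.5]
width: 6.6
gripper_force: 87.5
[ 0.52  0.61 -0.46  1.95  0.42  0.68 -1.84] -4.404681801214265 [0.07 0.89 1.41]
```

```bash

python3 -m handwheel '[[[0,0,0,0,0,0,0],[0,0,0,0,0,0,0],[0,0,0,0,0,0,0],[0,0,0,0,0,-0.4,0],[0,0,0,0,0,-0.8,0],[0,0,0,0,0,-1,0],[0,0,0,0,0,-1,0],[0,0,0,0,0,-1,0]]]'
python3 -c "
from look import *
look((532.3,-113.8))"
```

```text
time: 15.05
ee_pos: [531.7, -114.0, 109.5]
tool_rot: [-3.139, 0.128, 0.003]
contact_force: [-0.0, -0.2, -0.7]
width: 42.4
gripper_force: 0.0
ee [ 531.7 -114.   109.5] yaw tool x -4.68
base 16676 ((533.406982421875, -113.75054931640625), (128.86575317382812, 100.2171859741211), 1.7191524505615234)
key top 606 58.545277 ((532.1851196289062, -114.03363037109375), (7.620018005371094, 35.966773986816406), 88.26429748535156) [ 533.2864 -114.0289] yaw 178.51376804778917
clip 1 748 [ 591.9 -112.3   55. ]
clip -1 707 [ 474.4 -115.6   53.5]
key_grip 0.63 [[ 529.4 -113.9   46. ]]
seat 0.58 [[ 531.7 -112.1   20. ]]
```

Key is wound: yaw −1.5° on a timer at 1.65°, which is 3.2 rad at the stop. Going to the deep cover.

```bash

python3 -m handwheel '[[[0,0,-0.18,-0.04,-0.15,-0.1,0],[0,0,-0.36,-0.07,-0.31,-0.2,0],[0,0,-0.55,-0.11,-0.46,-0.3,0],[0,0,-0.73,-0.14,-0.62,-0.3,0],[0,0,-0.91,-0.18,-0.77,-0.3,0]]]' >/dev/null
python3 -m handwheel '[[[0,0,-0.18,0.07,-0.14,-0.1,0],[0,0,-0.36,0.15,-0.28,-0.2,0],[0,0,-0.55,0.22,-0.42,-0.3,0],[0,0,-0.73,0.3,-0.56,-0.3,0],[0,0,-0.91,0.37,-0.7,-0.3,0]]]' >/dev/null
python3 -m handwheel '[[[0,0,-0.18,0.15,-0.06,-0.1,0],[0,0,-0.36,0.3,-0.12,-0.2,0],[0,0,-0.55,0.44,-0.17,-0.3,0],[0,0,-0.73,0.59,-0.23,-0.3,0],[0,0,-0.91,0.74,-0.29,-0.3,0]]]' >/dev/null
python3 -m handwheel '[[[0,0,-0.18,0.15,0.05,-0.1,0],[0,0,-0.36,0.3,0.11,-0.2,0],[0,0,-0.55,0.45,0.16,-0.3,0],[0,0,-0.73,0.6,0.22,-0.3,0],[0,0,-0.91,0.75,0.27,-0.3,0],[0,0,-0.91,0.75,0.27,-0.3,0],[0,0,-0.91,0.75,0.27,-0.3,0]]]'
cat > look2.py <<'E'
from h import *
def look2(c=(494.6,136.5)):
    n="wrist"; s=robot.get_state(); p,d=robot.get_image(n)
    v,u=np.nonzero(d>0); P=px2w(n,np.c_[u,v],depth=d[v,u]); rr=np.hypot(P[:,0]-c[0],P[:,1]-c[1])
    print("ee",s["ee_pos"].round(1),"yaw",np.degrees(np.arctan2(*R.from_rotvec(s["tool_rot"]).as_matrix()[[1,0],0])).round(2),s["joints"].round(2))
    for nm,a,b in (("top",46,54),("ridge",70,79)):
        A=P[(rr<70)&(P[:,2]>a)&(P[:,2]<b)].astype(np.float32)
        if len(A)>20: print(nm,len(A),A[:,2].mean(),cv2.minAreaRect(A[:,:2].copy()))
    for q in robot.landmark_of("cover_grip",n)[:2]: print(round(q["score"],2),px2w(n,q["location"],z=70).round(1))
    return p
E
python3 -c "
from look2 import *
p=look2(); cv2.imwrite('pics/w3.png',p[:,:,::-1])"
```

```text
time: 17.95
ee_pos: [495.0, 136.7, 206.1]
tool_rot: [-0.573, -3.088, 0.001]
contact_force: [0.7, -0.1, -0.1]
width: 42.8
gripper_force: 0.0
ee [495.  136.7 206.1] yaw 158.97 [ 0.66  0.61 -1.31  1.9   0.64  1.15  0.32]
top 6555 51.21333 ((493.3547668457031, 136.79640197753906), (68.08333587646484, 102.23697662353516), 69.87356567382812)
ridge 849 75.05456 ((493.00030517578125, 136.5590362548828), (13.344061851501465, 50.00319290161133), 69.30132293701172)
0.68 [[498.8 139.8  70. ]]
```

View pics/w3.png

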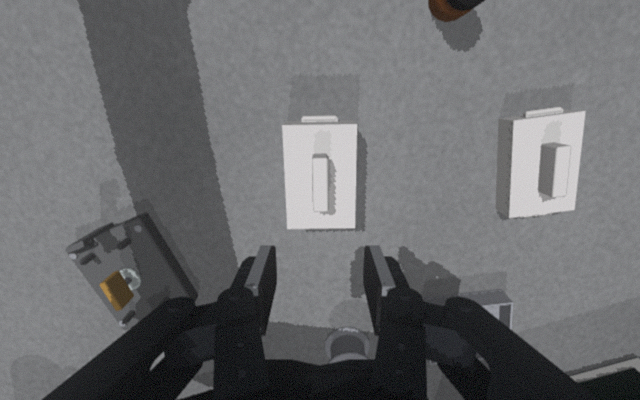

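The view confirms the deep cover at (320,177), with its ridge in line between the fingers. The low cover is at (540,165). Descending to grip.

```bash

python3 -m handwheel '[[[0,0,-0.01,0.01,0,0.5,0],[0,0,-0.01,0.01,0,0.95,0],[0,0,-0.01,0.01,0,0.95,0]]]' >/dev/null
python3 -m handwheel '[[[0,0,0,0,0,0.4,0],[0,0,0,0,0,0.7,0],[0,0,0,0,0,0.85,0],[0,0,0,0,0,0.96,0],[0,0,0,0,0,0.96,0]]]'
python3 -m handwheel '[[[0,0,0,0,0,0,-1],[0,0,0,0,0,0,-1],[0,0,0,0,0,0,-1],[0,0,0,0,0,0,-1],[0,0,0,0,0,0,-1]]]' 100
```

```text
time: 19.05
ee_pos: [494.7, 137.6, 54.1]
tool_rot: [0.557, 3.091, 0.0]
contact_force: [-0.6, -0.6, 0.4]
width: 42.3
gripper_force: 0.0
time: 19.68
ee_pos: [494.9, 137.6, 54.5]
tool_rot: [0.557, 3.091, 0.0]
contact_force: [-1.3, -1.7, 5.5]
width: 11.7
gripper_force: 98.3
```

```bash

python3 -m handwheel '[[[0,0,0,0,0,-0.3,-1],[0,0,0,0,0,-0.7,-1],[0,0,0,0,0,-1,-1],[0,0,0,0,0,-1,-1]]]'
for i in 1 2 3; do python3 -m handwheel '[[[0,0,0,-0.13,-0.23,-0.05,-1],[0,0,0,-0.26,-0.46,-0.1,-1],[0,0,0,-0.38,-0.695,-0.13,-1]]]' >/dev/null; done
python3 -m handwheel '[[[0,0,0,-0.13,-0.23,-0.05,-1],[0,0,0,-0.26,-0.46,-0.1,-1],[0,0,0,-0.38,-0.695,-0.13,-1],[0,0,-0.16,-0.38,-0.695,-0.13,-1],[0,0,-0.32,-0.38,-0.695,-0.13,-1],[0,0,-0.49,-0.38,-0.695,-0.13,-1],[0,0,-0.49,-0.38,-0.695,-0.13,-1],[0,0,-0.49,-0.38,-0.695,-0.13,-1]]]'
cat > chk.py <<'E'
from h import *
n="wrist"; s=robot.get_state(); M=R.from_rotvec(s["tool_rot"]).as_matrix(); p,d=robot.get_image(n)
cv2.imwrite("pics/chk.png",p[:,:,::-1])
v,u=np.nonzero(d>0); P=px2w(n,np.c_[u,v],depth=d[v,u])
T=(P-s["ee_pos"])@M
print("ee",s["ee_pos"].round(1),np.degrees(np.arctan2(M[1,0],M[0,0])).round(2),M[:,2].round(3))
# cover top in tool frame
for nm,a,b in (("top",-3,9),):
    A=T[(abs(T[:,0])<75)&(abs(T[:,1])<45)&(T[:,2]>a)&(T[:,2]<b)].astype(np.float32)
    print(nm,len(A),np.median(A[:,2]),A.min(0),A.max(0),cv2.minAreaRect(A[:,:2].copy()))
print(shift((532.3,-113.8,s["ee_pos"][2])))
E
python3 chk.py
```

```text
time: 20.18
ee_pos: [495.5, 137.9, 135.1]
tool_rot: [0.557, 3.089, 0.002]
contact_force: [0.7, 0.3, -1.6]
width: 11.9
gripper_force: 98.1
time: 22.3
ee_pos: [530.4, -113.3, 174.6]
tool_rot: [0.041, -3.14, -0.001]
contact_force: [0.5, -0.3, -0.6]
width: 11.7
gripper_force: 98.1
ee [ 530.4 -113.3  174.6] -178.51 [-0.001  0.    -1.   ]
top 14645 3.1466231 [-50.201378  -34.879337   -2.9907527] [52.654793 33.546555  8.978778] ((1.1995124816894531, -0.6880226135253906), (68.36499786376953, 102.79443359375), 89.88568878173828)
[-0.02223504 -0.00667167  0.00311151]
```

View pics/chk.png

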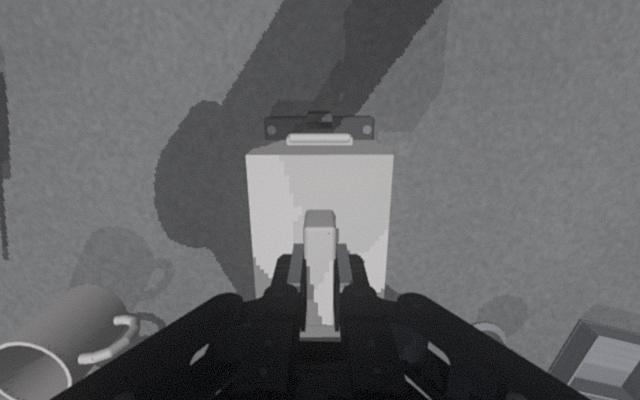

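The cover is held squarely, its white top centred at (320,230), with the timer's far edge and clip at (320,125). I'll measure the offset within this one image to cancel the camera bias.

```bash
cat >> chk.py <<'E'
z0=s["ee_pos"][2]
B=T[(abs(P[:,2]-20)<3)&(np.hypot(P[:,0]-532,P[:,1]+114)<95)]
print("base n",len(B),"x",np.percentile(B[:,0],[1,50,99]).round(1),"y",np.percentile(B[:,1],[0.5,99.5]).round(1))
C=T[(P[:,2]>50)&(P[:,2]<60)&(np.hypot(P[:,0]-532,P[:,1]+114)<80)&(T[:,0]>45)]
if len(C): print("clip",len(C),C.min(0).round(1),C.max(0).round(1))
L=T[(T[:,2]>25)&(T[:,2]<42)&(T[:,0]>45)&(abs(T[:,1])<30)]
if len(L): print("lip",len(L),L.min(0).round(1),L.max(0).round(1))
E
python3 chk.py
```

```text
ee [ 530.5 -113.3  174.8] -178.48 [-0.001  0.    -1.   ]
top 14658 3.1918828 [-50.13737   -34.94567    -2.9868085] [52.715782 33.488842  8.998677] ((1.2888908386230469, -0.7284469604492188), (68.4334945678711, 102.8531494140625), 89.99835205078125)
[-0.02167136 -0.00666624  0.00200341]
base n 1729 x [39.4 50.9 59.6] y [-50.5  48.2]
clip 331 [ 52.9 -10.7 114.9] [ 64.5   8.7 124.8]
lip 1107 [ 52.  -29.8  25.1] [58.5 29.9 41.9]
```

```bash

python3 -m handwheel '[[[0,0,0,-0.03,0,0.2,-1],[0,0,0,-0.03,0,0.45,-1],[0,0,0,-0.03,0,0.7,-1],[0,0,0,-0.03,0,0.93,-1],[0,0,0,-0.03,0,0.93,-1],[0,0,0,-0.03,0,0.93,-1]]]' 110
python3 -m handwheel '[[[0,0,0,0,0,0.04,-1],[0,0,0,0,0,0.08,-1],[0,0,0,0,0,0.12,-1],[0,0,0,0,0,0.12,-1]]]'
```

```text
time: 23.15
ee_pos: [533.4, -112.9, 101.2]
tool_rot: [-0.045, 3.141, 0.001]
contact_force: [-0.9, 0.2, -0.3]
width: 11.4
gripper_force: 110.1
time: 23.65
ee_pos: [533.0, -113.3, 91.1]
tool_rot: [0.045, -3.141, 0.0]
contact_force: [-0.1, 0.1, -1.1]
width: 11.6
gripper_force: 110.1
```

No contact forces, so the cover is free around the key and pins. Pressing on through the clips.

```bash

python3 -m handwheel '[[[0,0,0,0,0,0.02,-1],[0,0,0,0,0,0.05,-1],[0,0,0,0,0,0.08,-1],[0,0,0,0,0,0.08,-1]]]'
python3 -m handwheel '[[[0,0,0,0,0,0.03,-1],[0,0,0,0,0,0.06,-1],[0,0,0,0,0,0.09,-1],[0,0,0,0,0,0.09,-1]]]'
```

```text
time: 24.15
ee_pos: [534.4, -113.0, 86.0]
tool_rot: [-0.045, 3.139, -0.0]
contact_force: [-0.9, 0.2, 6.0]
width: 11.3
gripper_force: 111.3
time: 24.65
ee_pos: [532.5, -113.3, 76.9]
tool_rot: [0.045, -3.14, -0.0]
contact_force: [0.7, 0.9, -4.8]
width: 11.2
gripper_force: 110.0
```

```bash

python3 -m handwheel '[[[0,0,0,0,0,0.03,-1],[0,0,0,0,0,0.05,-1],[0,0,0,0,0,0.05,-1]]]'
python3 -m handwheel '[[[0,0,0,0,0,0.02,-1],[0,0,0,0,0,0.04,-1],[0,0,0,0,0,0.04,-1]]]'
```

```text
time: 25.02
ee_pos: [532.9, -113.5, 74.6]
tool_rot: [0.044, -3.141, 0.002]
contact_force: [-4.4, -1.9, 8.6]
width: 11.6
gripper_force: 111.6
time: 25.4
ee_pos: [532.9, -113.5, 74.5]
tool_rot: [0.045, -3.14, 0.006]
contact_force: [-14.4, -3.1, 36.8]
width: 11.6
gripper_force: 115.9
```

```bash

python3 -m handwheel '[[[0,0,0,0.01,0,0.005,-1],[0,0,0,0.01,0,0.005,-1],[0,0,0,0.01,0,0.005,-1]]]'
python3 - <<'E'
from h import *
for n in ("scene","wrist"):
    p,d=robot.get_image(n)
    if n=="scene": p=cv2.resize(p[150:270,210:370],None,fx=4.5,fy=4.5,interpolation=cv2.INTER_CUBIC)
    cv2.imwrite(f"pics/f_{n}.png",p[:,:,::-1])
v,u=np.nonzero(d>0); P=px2w("wrist",np.c_[u,v],depth=d[v,u])
A=P[(np.hypot(P[:,0]-532,P[:,1]+114)<60)&(P[:,2]>62)&(P[:,2]<80)]
print("cover top z",np.median(A[:,2]),len(A)); A=A.astype(np.float32); print(cv2.minAreaRect(A[:,:2].copy()))
E
```

```text
time: 25.78
ee_pos: [532.9, -113.5, 74.4]
tool_rot: [-0.045, 3.141, -0.006]
contact_force: [-12.8, -2.7, 38.0]
width: 11.0
gripper_force: 116.0
cover top z 71.15404099813456 14864
((531.7332763671875, -114.15880584716797), (103.10547637939453, 68.4828872680664), 1.6406556367874146)
```

View pics/f_scene.png

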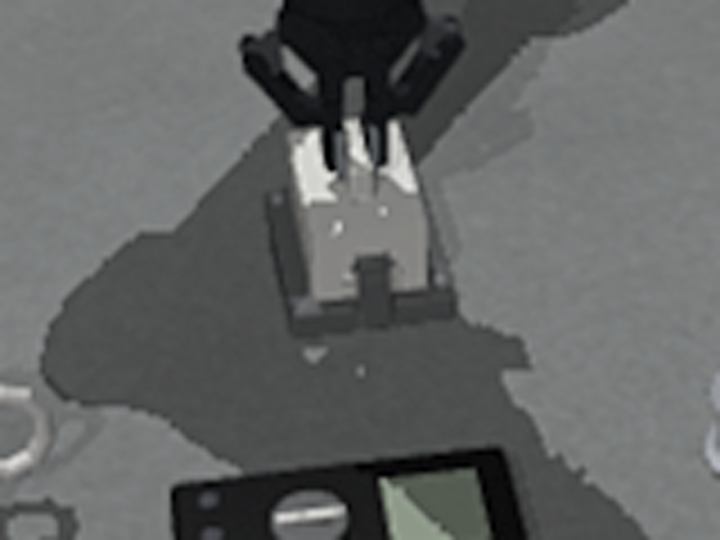

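View pics/f_wrist.png

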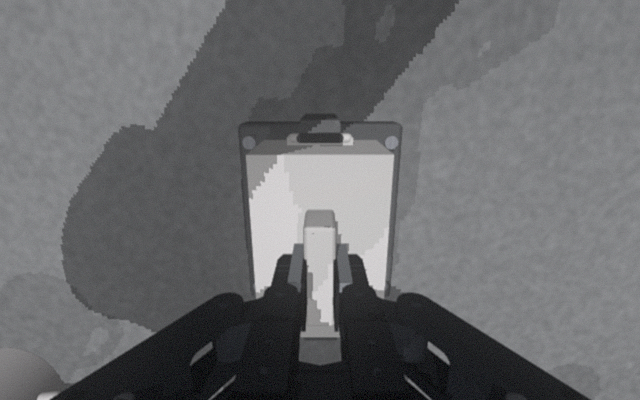

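Both views show the cover home on the base. One clip hooks over its lip at (320,137) in the wrist view, and the other stands upright at (375,285) in the scene crop. The cover top reads about 70 mm, as it should, and the press is 38 N. Handing in.

```bash
python3 -c "
from station import robot
print(robot.hand_in())"
```

```text
the job is handed in; nothing more can be done
None
```

The key is wound to its stop with one re-grip, and the deep cover is snapped fully home under both clips; I handed in with the arm still pressing down at about 38 N (25.8 s on the clock of the 61 s allowed); the verdict wasn't shown.

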